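# Put the microscope accessories back in their matching wells

### The job

Tidy the microscopy bench: set the eyepiece, the objective, the slide box and the square staining jar each upright in the white holder whose well matches its shape and size, seated on the well's floor, and let go. The eyepiece goes in the larger round well and the objective in the smaller one. Leave the flat glass dish and the dropper bottle standing where they are.

Things in the scene. Friction and masses are not known exactly. Their poses are not given: they have to be found in the camera images.
- eyepiece_mid (a point): microscope eyepiece, loose, standing upright: black plain cylinder 44 mm in diameter up to 50 mm, then tapering slightly to 38 mm at its top, 60 mm high, a glass lens on top and a thin steel ring round it; about 0.11 kg. Point: its centre, 30 mm above its underside; z along its axis, up
- objective_mid (a point): microscope objective, loose, standing upright nose up: slim steel cylinder 26 mm in diameter up to 42 mm, then tapering to 14 mm at the tip, 58 mm high; brass and dark rings; about 0.13 kg. Point: its centre, 29 mm above its underside; z along its axis, up
- slidebox_mid (a point): closed microscope-slide box, loose, standing on its edge: grey plastic, 86 mm long (its x) by 36 mm wide (its y) by 60 mm high, black seam round it and a small steel catch at one end; about 0.14 kg. Point: its centre, 30 mm above its underside; z up
- jar_mid (a point): square staining jar with its lid on, loose, standing upright: amber glass with black lid of the same section, 40 by 40 mm (x, y along its sides) by 62 mm high; one rigid piece, about 0.15 kg. Point: its centre, 31 mm above its underside; z up
- well_round_large: holder for the eyepiece: the larger round well, 56 mm in diameter, in a 9 mm high white plastic block with a dark floor; the well is open at the top, 6 mm deep (its floor is 3 mm above the bench). Fixed to the bench. Origin: centre of the well's outline, at the block's underside (bench height), z up. The block is 74 by 74 mm
- well_round_small: holder for the objective: the smaller round well, 37 mm in diameter, in a 9 mm high white plastic block with a dark floor; the well is open at the top, 6 mm deep (its floor is 3 mm above the bench). Fixed to the bench. Origin: centre of the well's outline, at the block's underside (bench height), z up. The block is 74 by 74 mm
- well_oblong: holder for the slide box: oblong well, 98 mm (its x) by 48 mm (its y), in a 9 mm high white plastic block with a dark floor; the well is open at the top, 6 mm deep (its floor is 3 mm above the bench). Fixed to the bench. Origin: centre of the well's outline, at the block's underside (bench height), z up. The block is 110 by 60 mm
- well_square: holder for the staining jar: square well, 52 by 52 mm (x, y along its sides), in a 9 mm high white plastic block with a dark floor; the well is open at the top, 6 mm deep (its floor is 3 mm above the bench). Fixed to the bench. Origin: centre of the well's outline, at the block's underside (bench height), z up. The block is 74 by 74 mm
- dish: bystander, loose: flat closed glass dish, 52 mm in diameter, 15 mm high. Origin: centre of its underside
- dropper: bystander, loose: small amber dropper bottle, 30 mm in diameter, 68 mm high with its black rubber bulb. Origin: centre of its underside
Not all that is in view belongs to the job. Leave any red look-alike of the well_square alone.

How it is judged:
By the outcome, as a careful person would: the job done as asked, in the order asked, and still so for the second after the job is handed in, with the robot touching nothing.
It also fails if it takes over 112 s, if anything falls off the work surface, if the arm or the gripper's body presses on something with over 40 N, if the wrist force passes 120 N, or if a joint passes its speed limit or range.

### The arm

A 7-joint arm with a two-finger parallel gripper is mounted at the origin on the work surface. World frame = base frame: x ahead of the robot, y to its left, z up, the work surface at z = 0. Lengths are in m, angles in rad, forces in N, time in s.
With the tool pointing down it reaches from about 0.425 to 1.025 m from the base axis. Payload 9.4 kg.
Tool frame: the origin (TCP) lies on the centre line of the jaws, within the pads' length; the fingertips stand 25 mm ahead of it and the grasp point (between the pads) lies 6 mm ahead of it; z points along the fingers, y is the direction in which the jaws open and shut (so a half turn about z gives the same grasp; the last joint's range is limited). The gripper opens to 93 mm and grips with 3 to 60 N. Pads are 15 mm wide; open, the fingers measure 128 mm over their backs; the gripper's body (75 mm by 188 mm) begins 65 mm behind the grasp point.
Start: joints at [-1.421, 0.599, -0.003, 1.599, 0.002, 0.943, -0.08], TCP at [0.163, 0.706, 0.244] pointing down, gripper open.
Joint ranges: [-2.57, 2.57], [-0.35, 1.97], [-1.29, 1.29], [0.11, 2.56], [-1.05, 4.19], [0.11, 1.86], [-2.63, 2.63]. Speed limits (rad/s): [2.22, 2.22, 3.01, 3.01, 3.14, 3.14, 3.14].

### API

Orientations are given as a unit quaternion [x, y, z, w].
In Python, from workcell import env gives the robot as it stands. The module is installed in compiled form; this text tells all that it offers.
- The arm moves only by the tool step_arm, never from a script. Its argument "targets" is a list of rows, each an object of numbers: "dx", "dy", "dz": the shift along the tool's x, y, z in m; "ax", "ay", "az": the turn, a rotation vector about the tool's x, y, z in rad. A call has 1 to 20 rows; each row is the pose to reach, as a shift and turn from the pose commanded when the call began, along the tool's axes at that moment; what a row does not reach only later rows make up. A row lasts 1/10 s, in which the tool goes at most 50 mm and 8.59 degrees, less where a joint would pass 70% of its speed; a pose out of reach is approached as far as the arm can. A call with a gripper value outside its range is refused whole. "claw" is the closure, from 0 (fully open) to 1 (shut), set as the call begins (left out, the last holds). The fingers move at their own pace and stop on an object; "grip_force" is the grip in N (left out, the last holds). Time passes only in rows, so rows that repeat a pose let the fingers close. It gives the time, the measured TCP pose, the force and the opening at its end, in the units of the state.
- env.read_state(): the state, without advancing time (a new reading comes with each control period).
- env.camera(name): name is "scene" or "side" or "wrist"; returns the picture (480x640x3 uint8, red, green, blue); there is no depth.
- env.get_calibration(name): a dict with "fx", "fy", "cx", "cy" (pixels), "D" ([k1, k2, p1, p2, k3] as OpenCV has them; the pictures are not rectified), "world_to_cam" (4x4, takes a point from world to camera coordinates). Camera axes: x right, y down, z forward; pixel columns grow to the right and rows downward; lengths in m; the calibration is good to about 2 mm. A picture is of the moment at which its call begins: read the wrist's pose just before it. get_calibration takes no time and is no camera call; for the wrist camera it gives the pose at the moment of the call.
- env.job_done(): hands the job in, once; it reports no verdict.
The state is a dict: "time_s": time; "joint_positions": joint angles; "dq": joint speeds; "tau": joint torques, N m; "eef_pos": TCP position; "eef_rot": TCP orientation; "force": force on the tool from outside, world axes, zero at the start; "ft_torque": the same for the moment, N m; "grip_width": finger opening in m.
Only numpy, scipy, OpenCV 4.12 (cv2) and the standard library are available. Lean on these libraries where they do the work, as an engineer would, in place of code of your own. Each camera call takes 0.05 s, during which the arm holds its last target. There are 200 camera calls.

## Working session

There is one attempt and no reset: what is moved stays moved. The work goes in short steps, Python scripts to look and compute and a tool call to move; the robot and the scene stay as the last step left them, time stands still between calls to the robot, and variables do not carry over. Pictures are saved under pics/ and viewed, about 12 in all and at most 16, crops included, and the job is handed in when it is done.

Besides the shell and the picture viewer there is one more tool, called after "Request:" by a JSON object that holds its "op" and its "data", one argument or row to a line. step_arm: Moves the arm, as the interface text tells. Its arguments: {"type":"object","properties":{"targets":{"type":"array"},"claw":{"type":"number"},"grip_force":{"type":"number"}},"required":["targets"]}

```bash
mkdir -p pics; python3 - <<'E'
from workcell import env
import cv2
s=env.read_state();print(s)
for n in("scene","side","wrist"):
    print(n,env.get_calibration(n)); cv2.imwrite(f"pics/{n}0.png",env.camera(n)[:,:,::-1])
E
```

```text
{'time_s': 0.0, 'joint_positions': array([-1.42068157,  0.60012995, -0.0025408 ,  1.60010958,  0.00182906,
        0.94290201, -0.07979663]), 'dq': array([ 0.00093514, -0.00214766, -0.00238722, -0.00133156, -0.00082742,
        0.00148535, -0.00123737]), 'tau': array([-5.08851372e-04, -7.65045404e+01,  1.49656143e+00, -2.52353060e+01,
       -5.26004517e-02,  1.68212311e-02,  1.51273393e-04]), 'eef_pos': array([0.1629575 , 0.70599569, 0.24276375]), 'eef_rot': array([ 1.13126192e-01,  9.93580327e-01, -7.73610946e-04, -4.16053098e-06]), 'force': array([-0.6865958 ,  0.51330011,  0.29653207]), 'ft_torque': array([ 0.02073204, -0.02270116,  0.04420209]), 'grip_width': 0.09257715762931305}
scene {'fx': 619.7970479823298, 'fy': 619.7970479823298, 'cx': 315.20231780049124, 'cy': 244.07885311843032, 'D': array([0.00043274, 0.        , 0.        , 0.        , 0.        ]), 'world_to_cam': array([[ 0.8104967 ,  0.58560719,  0.01262213, -0.41815032],
       [ 0.33533928, -0.44623539, -0.82971172, -0.13133688],
       [-0.48025271,  0.67671131, -0.5580494 ,  1.56399401],
       [ 0.        ,  0.
[... 234 characters left out ...]
am': array([[ 0.80406435, -0.59431565,  0.01641413, -0.43151482],
       [-0.43431564, -0.60600225, -0.66643169,  0.24996217],
       [ 0.40601778,  0.52872506, -0.74538539,  1.03693548],
       [ 0.        ,  0.        ,  0.        ,  1.        ]])}
wrist {'fx': 404.35580775940196, 'fy': 404.35580775940196, 'cx': 322.1960703506416, 'cy': 236.0618548695982, 'D': array([-0.05035528,  0.        ,  0.        ,  0.        ,  0.        ]), 'world_to_cam': array([[ 0.22457815,  0.97445472, -0.00162595, -0.72422326],
       [ 0.94527566, -0.21744751,  0.24324988, -0.02988529],
       [ 0.23668244, -0.05616558, -0.96996229,  0.38895526],
       [ 0.        ,  0.        ,  0.        ,  1.        ]])}
```

View pics/scene0.png

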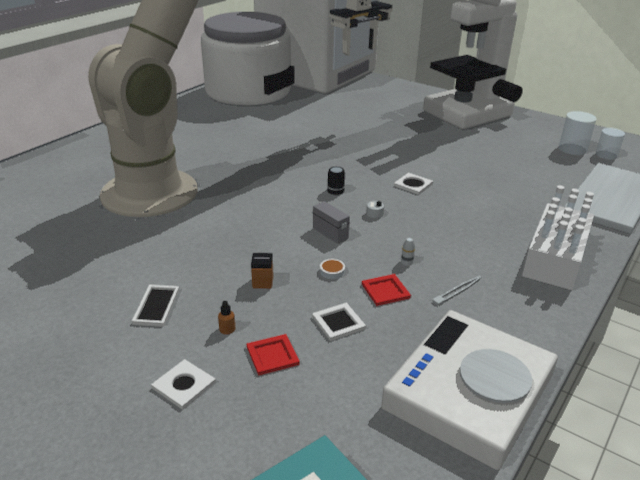

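View pics/side0.png

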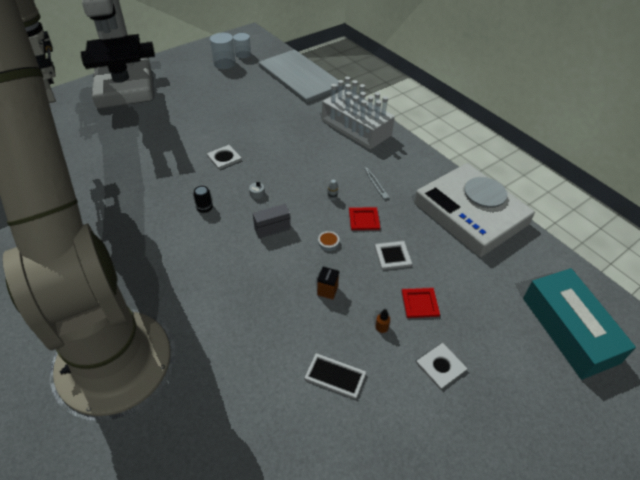

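```bash
cat >h.py <<'E'
from workcell import env
import cv2, numpy as np
def K(c): return np.array([[c['fx'],0,c['cx']],[0,c['fy'],c['cy']],[0,0,1.]])
def pl(c,uv,z):
    p=cv2.undistortPoints(np.array(uv,float).reshape(-1,1,2),K(c),c['D']).reshape(-1,2)
    R=c['world_to_cam'][:3,:3];t=c['world_to_cam'][:3,3];o=-R.T@t
    d=np.c_[p,np.ones(len(p))]@R
    return o+d*((z-o[2])/d[:,2])[:,None]
def proj(c,P):
    R=c['world_to_cam'][:3,:3];t=c['world_to_cam'][:3,3]
    return cv2.projectPoints(np.array(P,float).reshape(-1,1,3),cv2.Rodrigues(R)[0],t,K(c),c['D'])[0].reshape(-1,2)
def ortho(img,c,x0,x1,y0,y1,z,mm=1.):
    # rows: x decreasing downward ; cols: y decreasing to right
    xs=np.arange(x1,x0,-mm/1e3);ys=np.arange(y1,y0,-mm/1e3)
    X,Y=np.meshgrid(xs,ys,indexing='ij')
    m=proj(c,np.c_[X.ravel(),Y.ravel(),np.full(X.size,z)]).astype(np.float32).reshape(X.shape+(2,))
    return cv2.remap(img,m[...,0],m[...,1],cv2.INTER_LINEAR)
E
python3 - <<'E'
from h import *
T=dict(eyep=((336,171),(203,189),.06),obj=((408,241),(334,181),.058),box=((331,214),(271,212),.06),jar=((262,258),(329,274),.062),
dish=((332,267),(328,239),.012),drop=((225,305),(383,312),.06),lamp=((375,203),(258,184),.03),
oblong=((156,304),(336,375),.009),small=((184,382),(442,365),.009),large=((413,182),(224,156),.009),square=((339,320),(394,255),.009),red1=((273,353),(421,302),.009),red2=((386,289),(365,218),.009))
for k,(a,b,z) in T.items():
    A=pl(env.get_calibration('scene'),a,z)[0];B=pl(env.get_calibration('side'),b,z)[0];print(k,A[:2].round(3),B[:2].round(3),'r',np.hypot(*A[:2]).round(3))
a,b=cv2.imread('pics/scene0.png'),cv2.imread('pics/side0.png')
for n,i in(('scene',a),('side',b)):
    o=ortho(i,env.get_calibration(n),.2,.9,-.5,.5,.009,1.25); print(o.shape); cv2.imwrite(f'pics/o_{n}.png',o)
E
```

```text
eyep [0.374 0.283] [0.376 0.289] r 0.469
obj [0.67  0.115] [0.669 0.12 ] r 0.679
box [0.482 0.105] [0.472 0.118] r 0.493
jar [ 0.47  -0.118] [ 0.471 -0.119] r 0.485
dish [ 0.56  -0.002] [ 0.559 -0.001] r 0.56
drop [ 0.509 -0.267] [ 0.503 -0.264] r 0.575
lamp [0.509 0.251] [0.516 0.253] r 0.568
oblong [ 0.357 -0.3  ] [ 0.354 -0.3  ] r 0.466
small [ 0.545 -0.41 ] [ 0.542 -0.411] r 0.682
large [0.514 0.436] [0.511 0.434] r 0.674
square [ 0.664 -0.129] [ 0.659 -0.133] r 0.676
red1 [ 0.62 -0.27] [ 0.617 -0.272] r 0.676
red2 [0.686 0.004] [0.682 0.004] r 0.686
(560, 800, 3)
(560, 800, 3)
```

View pics/o_scene.png

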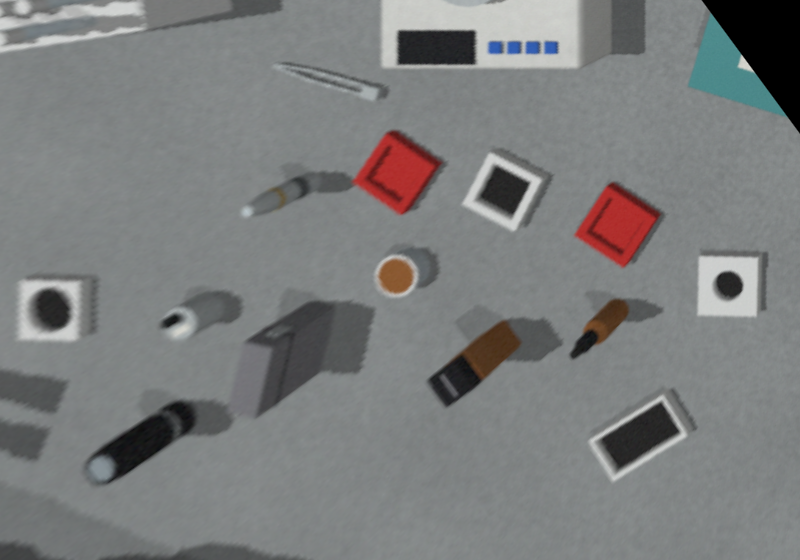

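View pics/o_side.png

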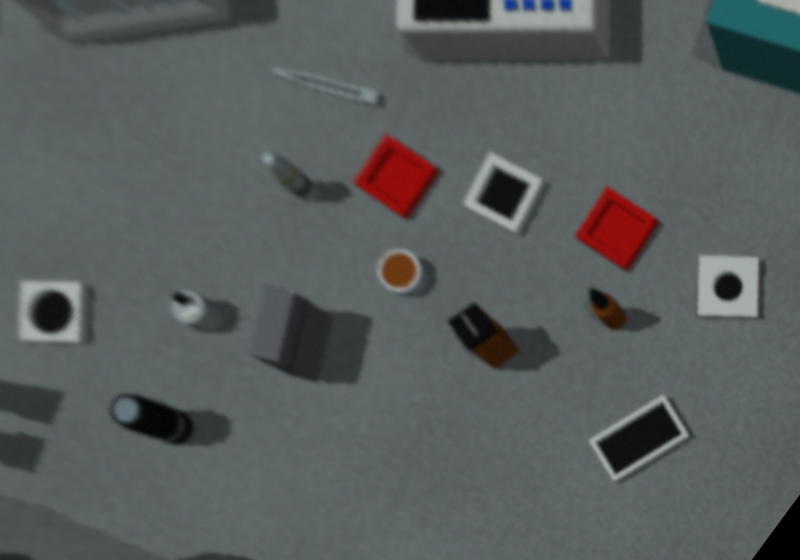

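```bash
cat >>h.py <<'E'
from scipy.spatial.transform import Rotation as Ro
def yaw(s=None):  # jaw (tool y) direction in world, deg
    s=s or env.read_state(); y=Ro.from_quat(s['eef_rot']).apply([0,1,0]); return np.degrees(np.arctan2(y[1],y[0]))
def go(x,y,z,jaw=None):
    s=env.read_state(); R=Ro.from_quat(s['eef_rot'])
    d=R.inv().apply(np.array([x,y,z])-s['eef_pos'])
    a=0 if jaw is None else (jaw-yaw(s)+90)%180-90
    w=R.inv().apply([0,0,np.radians(a)])
    tilt=R.inv().apply(np.cross(R.apply([0,0,1]),[0,0,-1]))
    print('at',s['eef_pos'].round(4),'jaw',round(yaw(s),1),'q7',s['joint_positions'][6].round(2),'t',round(s['time_s'],2),'-> d',d.round(4),'rot',(w+tilt).round(4), 'dist',np.linalg.norm(d).round(3),'deg',round(a,1))
E
python3 - <<'E'
from h import *
for n in('scene','side'):
    c=env.get_calibration(n);i=cv2.imread(f'pics/{n}0.png')
    for k,(x,y) in dict(large=(.513,.435),small=(.543,-.41),oblong=(.355,-.3),square=(.661,-.131)).items():
        o=ortho(i,c,x-.08,x+.08,y-.08,y+.08,.009,.5)
        v=o.max(2); sat=v.astype(int)-o.min(2)
        t,m=cv2.threshold(v,0,255,cv2.THRESH_BINARY+cv2.THRESH_OTSU); t=max(t,(160 if n=='scene' else 120)); m=(v>t).astype(np.uint8)
        N,l,st,ce=cv2.connectedComponentsWithStats(m); j=1+st[1:,4].argmax()
        (u,w),sz,an=cv2.minAreaRect(cv2.findNonZero((l==j).astype(np.uint8)))
        # dark floor
        dm=((v<(70 if n=='scene' else 50))).astype(np.uint8);N,l,st,ce=cv2.connectedComponentsWithStats(dm); 
        j=min([q for q in range(1,N) if st[q,4]>500],key=lambda q:np.hypot(*(ce[q]-160)))
        (u2,w2),s2,a2=cv2.minAreaRect(cv2.findNonZero((l==j).astype(np.uint8)))
        f=lambda u,w:(round(x+.08-w*.0005,4),round(y+.08-u*.0005,4))
        print(n,k,t,'block',f(u,w),np.round(np.array(sz)/2,1),round(an,1),'dark',f(u2,w2),np.round(np.array(s2)/2,1),round(a2,1))
s=env.read_state();W=env.get_calibration('wrist')['world_to_cam'];R=Ro.from_quat(s['eef_rot'])
print('cam in tool',R.inv().apply(-W[:3,:3].T@W[:3,3]-s['eef_pos']),R.inv().apply(W[2,:3]))
go(.375,.286,.20)
E
```

```text
scene large 160 block (0.5118, 0.4399) [77.7 76.1] 1.6 dark (0.5142, 0.4348) [46.5 40.5] 90.0
scene small 165.0 block (0.5422, -0.409) [74.6 74.9] 1.3 dark (0.5447, -0.4111) [31.9 30. ] 71.6
scene oblong 160 block (0.3525, -0.2966) [ 61.5 112.1] 58.4 dark (0.3558, -0.2992) [43.6 89.2] 58.5
scene square 160 block (0.6605, -0.1267) [75.4 75.7] 27.5 dark (0.6622, -0.1298) [47.  44.5] 28.1
side large 120 block (0.5121, 0.4388) [79.1 77.9] 1.6 dark (0.5101, 0.4356) [43.5 47.4] 45.0
side small 131.0 block (0.5435, -0.4092) [74.2 74.9] 1.3 dark (0.542, -0.41) [30. 31.] 90.0
side oblong 120 block (0.3534, -0.297) [ 62.9 112.4] 58.8 dark (0.3525, -0.2983) [42.6 93.5] 58.3
side square 120 block (0.6611, -0.1272) [78.2 77.2] 27.6 dark (0.6587, -0.1285) [43.4 45.9] 27.1
cam in tool [ 6.58336421e-02  5.00275685e-05 -1.40515014e-01] [-2.43138934e-01 -1.37228519e-04  9.69991464e-01]
at [0.163  0.7061 0.243 ] jaw 77.0 q7 -0.08 t 0.15 -> d [-0.3011 -0.3616  0.0434] rot [-0.0012  0.0001  0.    ] dist 0.473 deg 0
```

Request:
{"op": "step_arm", "data": {
  "targets": [
    {"dx":-0.301,"dy":-0.362,"dz":0.043},
    {"dx":-0.301,"dy":-0.362,"dz":0.043},
    {"dx":-0.301,"dy":-0.362,"dz":0.043},
    {"dx":-0.301,"dy":-0.362,"dz":0.043},
    {"dx":-0.301,"dy":-0.362,"dz":0.043},
    {"dx":-0.301,"dy":-0.362,"dz":0.043},
    {"dx":-0.301,"dy":-0.362,"dz":0.043},
    {"dx":-0.301,"dy":-0.362,"dz":0.043},
    {"dx":-0.301,"dy":-0.362,"dz":0.043},
    {"dx":-0.301,"dy":-0.362,"dz":0.043},
    {"dx":-0.301,"dy":-0.362,"dz":0.043},
    {"dx":-0.301,"dy":-0.362,"dz":0.043},
    {"dx":-0.301,"dy":-0.362,"dz":0.043},
    {"dx":-0.301,"dy":-0.362,"dz":0.043}
  ]
}}

```text
invalid input
```

```bash
python3 - <<'E'
from h import *
go(.375,.286,.2)
c=env.get_calibration('wrist');i=env.camera('wrist')[:,:,::-1].copy();cv2.imwrite('pics/w1.png',i)
print(proj(c,[[.375,.286,.06]]))
E
```

```text
at [0.163  0.7061 0.243 ] jaw 77.0 q7 -0.08 t 0.15 -> d [-0.3011 -0.3616  0.0434] rot [-0.0012  0.0001  0.    ] dist 0.473 deg 0
[[-16.85390739 495.84837404]]
```

View pics/w1.png

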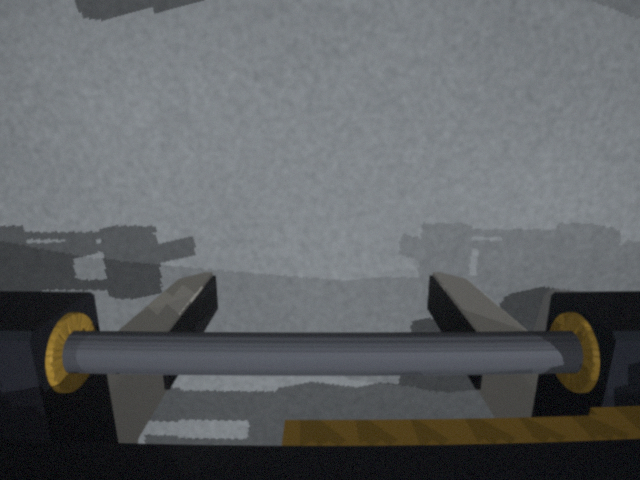

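Request:
{"op": "step_arm", "data": {
  "targets": [
    {"dx":-0.3,"dy":-0.36,"dz":0.043,"ax":0,"ay":0,"az":0},
    {"dx":-0.3,"dy":-0.36,"dz":0.043,"ax":0,"ay":0,"az":0},
    {"dx":-0.3,"dy":-0.36,"dz":0.043,"ax":0,"ay":0,"az":0},
    {"dx":-0.3,"dy":-0.36,"dz":0.043,"ax":0,"ay":0,"az":0},
    {"dx":-0.3,"dy":-0.36,"dz":0.043,"ax":0,"ay":0,"az":0},
    {"dx":-0.3,"dy":-0.36,"dz":0.043,"ax":0,"ay":0,"az":0},
    {"dx":-0.3,"dy":-0.36,"dz":0.043,"ax":0,"ay":0,"az":0},
    {"dx":-0.3,"dy":-0.36,"dz":0.043,"ax":0,"ay":0,"az":0},
    {"dx":-0.3,"dy":-0.36,"dz":0.043,"ax":0,"ay":0,"az":0},
    {"dx":-0.3,"dy":-0.36,"dz":0.043,"ax":0,"ay":0,"az":0},
    {"dx":-0.3,"dy":-0.36,"dz":0.043,"ax":0,"ay":0,"az":0},
    {"dx":-0.3,"dy":-0.36,"dz":0.043,"ax":0,"ay":0,"az":0}
  ]
}}

```text
time_s: 1.4
eef_pos: [0.3745, 0.2885, 0.2008]
eef_rot: [0.114, 0.994, 0.0, 0.0]
force: [-0.3, 0.3, 0.3]
grip_width: 0.0925
```

```bash
python3 - <<'E'
from h import *
go(.375,.286,.2)
c=env.get_calibration('wrist');i=env.camera('wrist')[:,:,::-1].copy();cv2.imwrite('pics/w2.png',i)
s=env.camera('scene')[:,:,::-1];cv2.imwrite('pics/s2.png',s)
print(proj(c,[[.375,.286,.06],[.375,.286,0]]),pl(c,[[320,240]],.06))
E
```

```text
at [0.3745 0.2885 0.2008] jaw 77.0 q7 0.56 t 1.4 -> d [-0.001  -0.0024  0.0008] rot [ 0.0006  0.     -0.    ] dist 0.003 deg 0
[[318.77549945 231.10033108]
 [319.32298284 214.94809461]] [[0.38160233 0.28536156 0.06      ]]
```

View pics/w2.png

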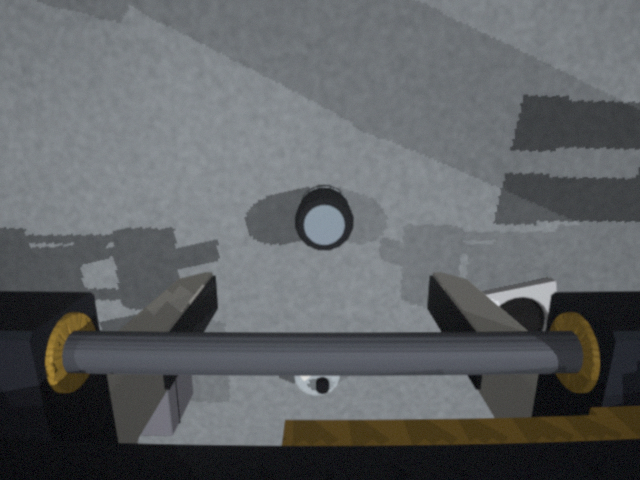

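```bash
python3 - <<'E'
from h import *
c=env.get_calibration('wrist')
p=pl(c,[[324,223]],.06)[0];print(p)
p2=pl(c,[[324,213]],.0)[0];print(p2)
go(p[0],p[1],.038)
E
```

```text
[0.36950303 0.29207389 0.06      ]
[0.37368119 0.29142524 0.        ]
at [0.374  0.2896 0.2007] jaw 77.1 q7 0.56 t 1.5 -> d [0.0049 0.0013 0.1627] rot [ 0.0008 -0.0001  0.    ] dist 0.163 deg 0
```

Request:
{"op": "step_arm", "data": {
  "targets": [
    {"dx":0.003,"dy":0.001,"dz":0.1,"ax":0,"ay":0,"az":0},
    {"dx":0.003,"dy":0.001,"dz":0.1,"ax":0,"ay":0,"az":0},
    {"dx":0.003,"dy":0.001,"dz":0.1,"ax":0,"ay":0,"az":0},
    {"dx":0.003,"dy":0.001,"dz":0.13,"ax":0,"ay":0,"az":0},
    {"dx":0.003,"dy":0.001,"dz":0.162,"ax":0,"ay":0,"az":0},
    {"dx":0.003,"dy":0.001,"dz":0.162,"ax":0,"ay":0,"az":0},
    {"dx":0.003,"dy":0.001,"dz":0.162,"ax":0,"ay":0,"az":0}
  ]
}}

```text
time_s: 2.2
eef_pos: [0.3717, 0.2906, 0.0402]
eef_rot: [0.113, 0.994, 0.0, 0.0]
force: [0.4, 0.0, 0.6]
grip_width: 0.0928
```

Request:
{"op": "step_arm", "data": {
  "targets": [
    {"dx":0,"dy":0,"dz":0,"ax":0,"ay":0,"az":0},
    {"dx":0,"dy":0,"dz":0,"ax":0,"ay":0,"az":0},
    {"dx":0,"dy":0,"dz":0,"ax":0,"ay":0,"az":0},
    {"dx":0,"dy":0,"dz":0,"ax":0,"ay":0,"az":0},
    {"dx":0,"dy":0,"dz":0,"ax":0,"ay":0,"az":0},
    {"dx":0,"dy":0,"dz":0,"ax":0,"ay":0,"az":0},
    {"dx":0,"dy":0,"dz":0,"ax":0,"ay":0,"az":0},
    {"dx":0,"dy":0,"dz":0,"ax":0,"ay":0,"az":0}
  ],
  "claw": 1,
  "grip_force": 20
}}

```text
time_s: 3.0
eef_pos: [0.3717, 0.2899, 0.0386]
eef_rot: [0.113, 0.994, 0.0, 0.0]
force: [0.1, -0.2, 2.7]
grip_width: 0.0436
```

```bash
python3 - <<'E'
from h import *
go(.5118,.4365,.15)
c=env.get_calibration('wrist');i=env.camera('wrist')[:,:,::-1].copy();cv2.imwrite('pics/w3.png',i[150:])
s=env.read_state();e=s['eef_pos'];R=Ro.from_quat(s['eef_rot']);print(s['grip_width'],s['force'])
print(proj(c,[e+R.apply([a,0,e[2]-.06]) for a in(-.02,0,.02)])-[0,150])
E
```

```text
at [0.3717 0.2899 0.0386] jaw 77.0 q7 0.54 t 3.0 -> d [-0.1035  0.1744 -0.1114] rot [0. 0. 0.] dist 0.231 deg 0
0.04342533337982077 [0.36544307 0.22519218 2.76540275]
[[322.03197215 245.69931655]
 [322.04129777 192.92868134]
 [322.0517257  135.47826861]]
```

View pics/w3.png

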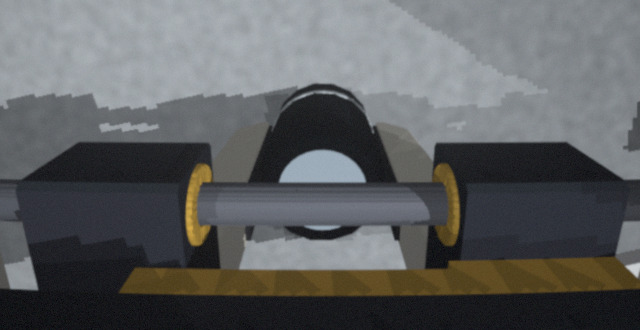

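Request:
{"op": "step_arm", "data": {
  "targets": [
    {"dx":0,"dy":0,"dz":-0.111,"ax":0,"ay":0,"az":0},
    {"dx":0,"dy":0,"dz":-0.111,"ax":0,"ay":0,"az":0},
    {"dx":0,"dy":0,"dz":-0.111,"ax":0,"ay":0,"az":0},
    {"dx":-0.104,"dy":0.174,"dz":-0.111,"ax":0,"ay":0,"az":0},
    {"dx":-0.104,"dy":0.174,"dz":-0.111,"ax":0,"ay":0,"az":0},
    {"dx":-0.104,"dy":0.174,"dz":-0.111,"ax":0,"ay":0,"az":0},
    {"dx":-0.104,"dy":0.174,"dz":-0.111,"ax":0,"ay":0,"az":0},
    {"dx":-0.104,"dy":0.174,"dz":-0.111,"ax":0,"ay":0,"az":0},
    {"dx":-0.104,"dy":0.174,"dz":-0.111,"ax":0,"ay":0,"az":0},
    {"dx":-0.104,"dy":0.174,"dz":-0.111,"ax":0,"ay":0,"az":0}
  ]
}}

```text
time_s: 4.05
eef_pos: [0.5111, 0.4347, 0.1485]
eef_rot: [0.113, 0.994, -0.001, -0.001]
force: [-0.1, -1.1, -0.7]
grip_width: 0.0433
```

```bash
python3 - <<'E'
from h import *
go(.5118,.4365,.042)
c=env.get_calibration('wrist');i=env.camera('wrist')[:,:,::-1].copy();cv2.imwrite('pics/w4.png',i)
t=np.linspace(0,6.283,40)
for r,z in((.028,.009),): 
    q=proj(c,[[.5118+r*np.cos(a),.4365+r*np.sin(a),z] for a in t]); cv2.polylines(i,[q.round().astype(np.int32)],True,(0,255,0),1)
cv2.imwrite('pics/w4b.png',i)
E
```

```text
at [0.5111 0.4347 0.1485] jaw 77.0 q7 0.55 t 4.05 -> d [-0.0004  0.0021  0.1065] rot [-0.0023 -0.0012  0.    ] dist 0.107 deg 0
```

View pics/w4b.png

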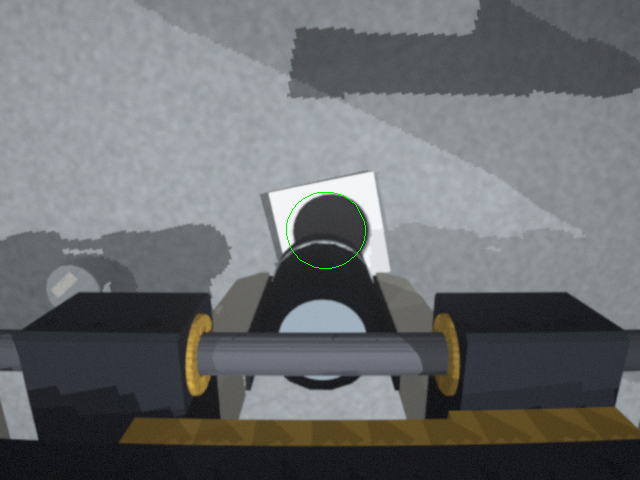

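Request:
{"op": "step_arm", "data": {
  "targets": [
    {"dx":0,"dy":0.0045,"dz":0.04,"ax":0,"ay":0,"az":0},
    {"dx":0,"dy":0.0045,"dz":0.07,"ax":0,"ay":0,"az":0},
    {"dx":0,"dy":0.0045,"dz":0.09,"ax":0,"ay":0,"az":0},
    {"dx":0,"dy":0.0045,"dz":0.1,"ax":0,"ay":0,"az":0},
    {"dx":0,"dy":0.0045,"dz":0.105,"ax":0,"ay":0,"az":0},
    {"dx":0,"dy":0.0045,"dz":0.108,"ax":0,"ay":0,"az":0},
    {"dx":0,"dy":0.0045,"dz":0.108,"ax":0,"ay":0,"az":0}
  ]
}}

```text
time_s: 4.8
eef_pos: [0.5134, 0.4405, 0.0423]
eef_rot: [0.113, 0.994, 0.0, 0.0]
force: [-0.4, -1.1, -1.5]
grip_width: 0.0436
```

```bash
python3 - <<'E'
from h import *
go(.5118,.4399,.042);print(env.read_state()['force'])
c=env.get_calibration('scene');i=env.camera('scene')[:,:,::-1];j=env.camera('side')[:,:,::-1]
cv2.imwrite('pics/p5.png',np.hstack([cv2.resize(a,(400,400),interpolation=cv2.INTER_CUBIC) for a in(i[130:230,360:460],j[100:200,170:270])]))
E
```

```text
at [0.5134 0.4405 0.0423] jaw 77.0 q7 0.54 t 4.8 -> d [ 0.0015 -0.0009  0.0003] rot [0.0008 0.0006 0.    ] dist 0.002 deg 0
[-0.39329133 -1.11101022 -1.52566027]
```

View pics/p5.png

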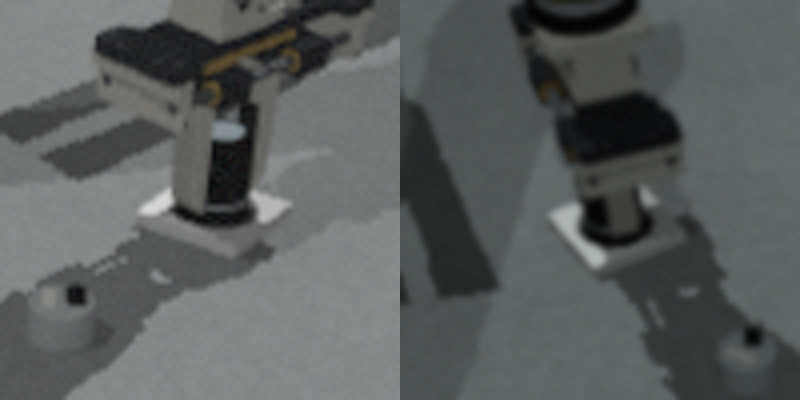

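Request:
{"op": "step_arm", "data": {
  "targets": [
    {"dx":0,"dy":0,"dz":0.001,"ax":0,"ay":0,"az":0},
    {"dx":0,"dy":0,"dz":0.002,"ax":0,"ay":0,"az":0},
    {"dx":0,"dy":0,"dz":0.002,"ax":0,"ay":0,"az":0}
  ]
}}

```text
time_s: 5.2
eef_pos: [0.5136, 0.4407, 0.0417]
eef_rot: [0.113, 0.994, 0.001, 0.001]
force: [-2.3, -2.1, 13.9]
grip_width: 0.0435
```

Request:
{"op": "step_arm", "data": {
  "targets": [
    {"dx":0,"dy":0,"dz":-0.001,"ax":0,"ay":0,"az":0},
    {"dx":0,"dy":0,"dz":-0.001,"ax":0,"ay":0,"az":0},
    {"dx":0,"dy":0,"dz":-0.001,"ax":0,"ay":0,"az":0},
    {"dx":0,"dy":0,"dz":-0.001,"ax":0,"ay":0,"az":0},
    {"dx":0,"dy":0,"dz":-0.001,"ax":0,"ay":0,"az":0},
    {"dx":0,"dy":0,"dz":-0.04,"ax":0,"ay":0,"az":0},
    {"dx":0,"dy":0,"dz":-0.08,"ax":0,"ay":0,"az":0},
    {"dx":0,"dy":0,"dz":-0.13,"ax":0,"ay":0,"az":0},
    {"dx":0,"dy":0,"dz":-0.158,"ax":0,"ay":0,"az":0},
    {"dx":0,"dy":0,"dz":-0.158,"ax":0,"ay":0,"az":0},
    {"dx":0,"dy":0,"dz":-0.158,"ax":0,"ay":0,"az":0}
  ],
  "claw": 0
}}

```text
time_s: 6.3
eef_pos: [0.5132, 0.4404, 0.198]
eef_rot: [0.113, 0.994, 0.0, 0.0]
force: [-0.9, -0.4, -0.4]
grip_width: 0.0929
```

```bash
python3 - <<'E'
from h import *
i=env.camera('wrist')[:,:,::-1].copy();c=env.get_calibration('wrist')
g=cv2.HoughCircles(cv2.medianBlur(i.max(2),3),cv2.HOUGH_GRADIENT,1,20,param1=100,param2=20,minRadius=15,maxRadius=45)
cv2.imwrite('pics/w6.png',i); print(g)
print(proj(c,[[.5134,.4405,.06]]))
print(env.read_state()['eef_rot'])
go(.67,.117,.2)
E
```

```text
[[[322.5 217.5  33. ]
  [ 97.5 271.5  26.1]
  [ 74.5 330.5  18.8]
  [576.5 374.5  20.4]]]
[[323.22888766 231.79686507]]
[ 1.13070644e-01  9.93586822e-01 -3.87526871e-04 -3.26011618e-04]
at [0.5127 0.4401 0.1969] jaw 77.0 q7 0.55 t 6.35 -> d [-0.2258 -0.2795 -0.003 ] rot [-0.0008 -0.0006 -0.    ] dist 0.359 deg 0
```

View pics/w6.png

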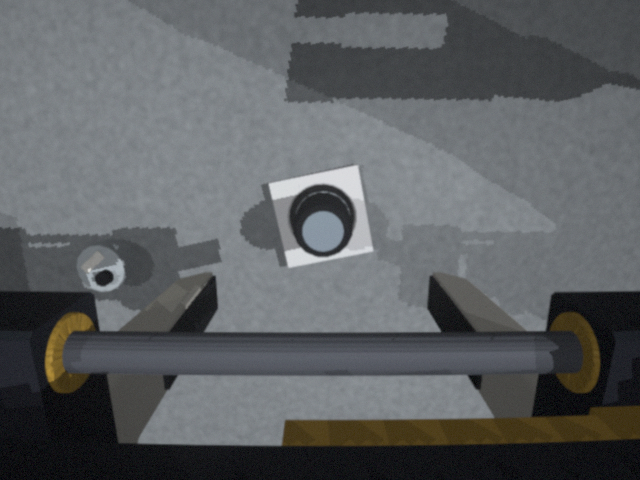

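Request:
{"op": "step_arm", "data": {
  "targets": [
    {"dx":-0.226,"dy":-0.28,"dz":0,"ax":0,"ay":0,"az":0},
    {"dx":-0.226,"dy":-0.28,"dz":0,"ax":0,"ay":0,"az":0},
    {"dx":-0.226,"dy":-0.28,"dz":0,"ax":0,"ay":0,"az":0},
    {"dx":-0.226,"dy":-0.28,"dz":0,"ax":0,"ay":0,"az":0},
    {"dx":-0.226,"dy":-0.28,"dz":0,"ax":0,"ay":0,"az":0},
    {"dx":-0.226,"dy":-0.28,"dz":0,"ax":0,"ay":0,"az":0},
    {"dx":-0.226,"dy":-0.28,"dz":0,"ax":0,"ay":0,"az":0},
    {"dx":-0.226,"dy":-0.28,"dz":0,"ax":0,"ay":0,"az":0},
    {"dx":-0.226,"dy":-0.28,"dz":0,"ax":0,"ay":0,"az":0},
    {"dx":-0.226,"dy":-0.28,"dz":0,"ax":0,"ay":0,"az":0}
  ]
}}

```text
time_s: 7.35
eef_pos: [0.6694, 0.1181, 0.1962]
eef_rot: [0.113, 0.994, 0.0, -0.001]
force: [0.3, 0.7, -0.3]
grip_width: 0.0929
```

```bash
python3 - <<'E'
from h import *
c=env.get_calibration('wrist');i=env.camera('wrist')[:,:,::-1].copy();q=proj(c,[[.67,.117,.058]])[0].round().astype(int);print(q)
u,v=q;k=i[v-60:v+60,u-80:u+80];cv2.imwrite('pics/w7.png',cv2.resize(k,(640,480),interpolation=cv2.INTER_CUBIC));go(.67,.117,.038)
print('crop origin',u-80,v-60)
E
```

```text
[321 232]
at [0.6693 0.119  0.1966] jaw 77.1 q7 1.07 t 7.4 -> d [-0.0015 -0.0018  0.1586] rot [ 0.0003 -0.0021 -0.    ] dist 0.159 deg 0
crop origin 241 172
```

View pics/w7.png

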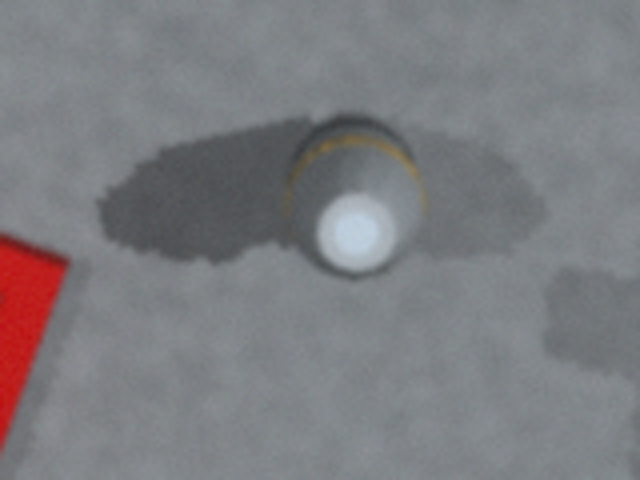

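Request:
{"op": "step_arm", "data": {
  "targets": [
    {"dx":0,"dy":0.004,"dz":0.05,"ax":0,"ay":0,"az":0},
    {"dx":0,"dy":0.004,"dz":0.1,"ax":0,"ay":0,"az":0},
    {"dx":0,"dy":0.004,"dz":0.13,"ax":0,"ay":0,"az":0},
    {"dx":0,"dy":0.004,"dz":0.158,"ax":0,"ay":0,"az":0},
    {"dx":0,"dy":0.004,"dz":0.158,"ax":0,"ay":0,"az":0},
    {"dx":0,"dy":0.004,"dz":0.158,"ax":0,"ay":0,"az":0}
  ]
}}

```text
time_s: 8.0
eef_pos: [0.6707, 0.1225, 0.0397]
eef_rot: [0.112, 0.994, 0.0, -0.001]
force: [-0.6, -0.1, 0.2]
grip_width: 0.0929
```

Request:
{"op": "step_arm", "data": {
  "targets": [
    {"dx":0,"dy":0,"dz":0,"ax":0,"ay":0,"az":0},
    {"dx":0,"dy":0,"dz":0,"ax":0,"ay":0,"az":0},
    {"dx":0,"dy":0,"dz":0,"ax":0,"ay":0,"az":0},
    {"dx":0,"dy":0,"dz":0,"ax":0,"ay":0,"az":0},
    {"dx":0,"dy":0,"dz":0,"ax":0,"ay":0,"az":0},
    {"dx":0,"dy":0,"dz":0,"ax":0,"ay":0,"az":0},
    {"dx":0,"dy":0,"dz":0,"ax":0,"ay":0,"az":0},
    {"dx":0,"dy":0,"dz":0,"ax":0,"ay":0,"az":0},
    {"dx":0,"dy":0,"dz":0,"ax":0,"ay":0,"az":0}
  ],
  "claw": 1,
  "grip_force": 20
}}

```text
time_s: 8.9
eef_pos: [0.6715, 0.121, 0.0397]
eef_rot: [0.113, 0.994, 0.0, 0.0]
force: [-0.5, 0.3, -1.4]
grip_width: 0.0257
```

Request:
{"op": "step_arm", "data": {
  "targets": [
    {"dx":0,"dy":0,"dz":-0.05,"ax":0,"ay":0,"az":0},
    {"dx":0,"dy":0,"dz":-0.1,"ax":0,"ay":0,"az":0},
    {"dx":0,"dy":0,"dz":-0.12,"ax":0,"ay":0,"az":0},
    {"dx":0,"dy":0,"dz":-0.12,"ax":0,"ay":0,"az":0}
  ]
}}

```text
time_s: 9.3
eef_pos: [0.673, 0.1209, 0.1632]
eef_rot: [0.113, 0.994, 0.001, 0.003]
force: [0.2, 0.4, -1.5]
grip_width: 0.0253
```

```bash
python3 - <<'E'
from h import *
print(env.read_state()['grip_width']);go(.543,-.409,.15)
E
```

```text
0.025331368379502416
at [0.673  0.1209 0.1632] jaw 77.0 q7 1.07 t 9.3 -> d [ 0.0075 -0.5456  0.0118] rot [0.0025 0.0051 0.    ] dist 0.546 deg 0
```

Request:
{"op": "step_arm", "data": {
  "targets": [
    {"dx":0.008,"dy":-0.546,"dz":0.01,"ax":0,"ay":0,"az":0},
    {"dx":0.008,"dy":-0.546,"dz":0.01,"ax":0,"ay":0,"az":0},
    {"dx":0.008,"dy":-0.546,"dz":0.01,"ax":0,"ay":0,"az":0},
    {"dx":0.008,"dy":-0.546,"dz":0.01,"ax":0,"ay":0,"az":0},
    {"dx":0.008,"dy":-0.546,"dz":0.01,"ax":0,"ay":0,"az":0},
    {"dx":0.008,"dy":-0.546,"dz":0.01,"ax":0,"ay":0,"az":0},
    {"dx":0.008,"dy":-0.546,"dz":0.01,"ax":0,"ay":0,"az":0},
    {"dx":0.008,"dy":-0.546,"dz":0.01,"ax":0,"ay":0,"az":0},
    {"dx":0.008,"dy":-0.546,"dz":0.01,"ax":0,"ay":0,"az":0},
    {"dx":0.008,"dy":-0.546,"dz":0.01,"ax":0,"ay":0,"az":0},
    {"dx":0.008,"dy":-0.546,"dz":0.01,"ax":0,"ay":0,"az":0},
    {"dx":0.008,"dy":-0.546,"dz":0.01,"ax":0,"ay":0,"az":0},
    {"dx":0.008,"dy":-0.546,"dz":0.01,"ax":0,"ay":0,"az":0},
    {"dx":0.008,"dy":-0.546,"dz":0.01,"ax":0,"ay":0,"az":0},
    {"dx":0.008,"dy":-0.546,"dz":0.01,"ax":0,"ay":0,"az":0},
    {"dx":0.008,"dy":-0.546,"dz":0.01,"ax":0,"ay":0,"az":0}
  ]
}}

```text
time_s: 10.9
eef_pos: [0.5415, -0.408, 0.1495]
eef_rot: [0.112, 0.994, 0.0, -0.0]
force: [-0.3, -0.1, -1.8]
grip_width: 0.0254
```

```bash
python3 - <<'E'
from h import *
go(.543,-.409,.0425)
c=env.get_calibration('wrist');i=env.camera('wrist')[:,:,::-1].copy()
t=np.linspace(0,6.283,40)
q=proj(c,[[.543+.0185*np.cos(a),-.409+.0185*np.sin(a),.009] for a in t]); cv2.polylines(i,[q.round().astype(np.int32)],True,(0,255,0),1)
s=env.read_state();e=s['eef_pos'];R=Ro.from_quat(s['eef_rot']);tip=proj(c,[e+R.apply([0,0,.006-.026+.002])])[0];cv2.circle(i,tip.round().astype(int).tolist(),2,(0,0,255),-1)
print(tip)
cv2.imwrite('pics/w8.png',i[120:420,160:500].repeat(2,0).repeat(2,1))
E
```

```text
at [ 0.5415 -0.408   0.1495] jaw 77.1 q7 1.84 t 10.9 -> d [-0.0017 -0.0007  0.107 ] rot [ 0.0006 -0.0001  0.    ] dist 0.107 deg 0
[321.27271708 338.01732004]
```

View pics/w8.png

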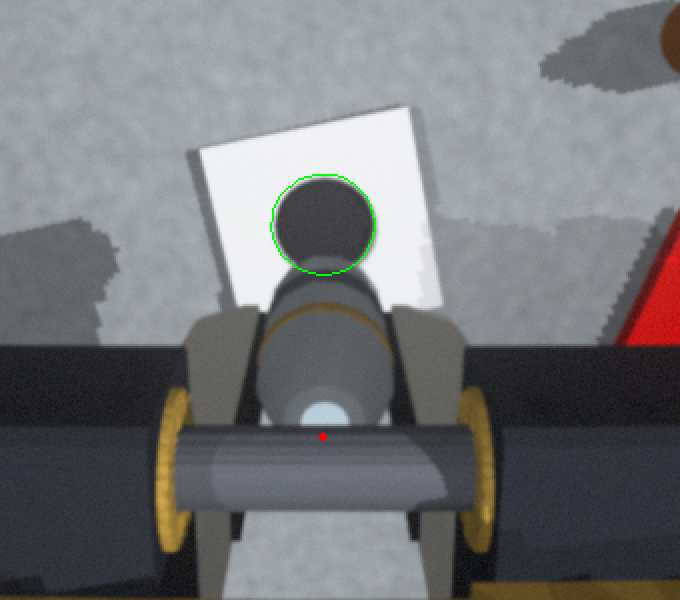

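Request:
{"op": "step_arm", "data": {
  "targets": [
    {"dx":-0.003,"dy":-0.0005,"dz":0.04,"ax":0,"ay":0,"az":0},
    {"dx":-0.003,"dy":-0.0005,"dz":0.07,"ax":0,"ay":0,"az":0},
    {"dx":-0.003,"dy":-0.0005,"dz":0.09,"ax":0,"ay":0,"az":0},
    {"dx":-0.003,"dy":-0.0005,"dz":0.1,"ax":0,"ay":0,"az":0},
    {"dx":-0.003,"dy":-0.0005,"dz":0.105,"ax":0,"ay":0,"az":0},
    {"dx":-0.003,"dy":-0.0005,"dz":0.107,"ax":0,"ay":0,"az":0},
    {"dx":-0.003,"dy":-0.0005,"dz":0.108,"ax":0,"ay":0,"az":0},
    {"dx":-0.003,"dy":-0.0005,"dz":0.108,"ax":0,"ay":0,"az":0}
  ]
}}

```text
time_s: 11.75
eef_pos: [0.5441, -0.411, 0.0427]
eef_rot: [0.113, 0.994, -0.0, 0.001]
force: [0.7, -0.1, -1.7]
grip_width: 0.0255
```

Request:
{"op": "step_arm", "data": {
  "targets": [
    {"dx":0,"dy":0,"dz":0.001,"ax":0,"ay":0,"az":0},
    {"dx":0,"dy":0,"dz":0.002,"ax":0,"ay":0,"az":0},
    {"dx":0,"dy":0,"dz":0.002,"ax":0,"ay":0,"az":0}
  ]
}}

```text
time_s: 12.05
eef_pos: [0.5443, -0.411, 0.0425]
eef_rot: [0.113, 0.994, -0.001, 0.001]
force: [-4.0, 3.8, 17.2]
grip_width: 0.0251
```

Request:
{"op": "step_arm", "data": {
  "targets": [
    {"dx":0,"dy":0,"dz":-0.001,"ax":0,"ay":0,"az":0},
    {"dx":0,"dy":0,"dz":-0.001,"ax":0,"ay":0,"az":0},
    {"dx":0,"dy":0,"dz":-0.001,"ax":0,"ay":0,"az":0},
    {"dx":0,"dy":0,"dz":-0.001,"ax":0,"ay":0,"az":0},
    {"dx":0,"dy":0,"dz":-0.001,"ax":0,"ay":0,"az":0},
    {"dx":0,"dy":0,"dz":-0.001,"ax":0,"ay":0,"az":0},
    {"dx":0,"dy":0,"dz":-0.04,"ax":0,"ay":0,"az":0},
    {"dx":0,"dy":0,"dz":-0.08,"ax":0,"ay":0,"az":0},
    {"dx":0,"dy":0,"dz":-0.13,"ax":0,"ay":0,"az":0},
    {"dx":0,"dy":0,"dz":-0.18,"ax":0,"ay":0,"az":0},
    {"dx":0,"dy":0,"dz":-0.19,"ax":0,"ay":0,"az":0},
    {"dx":0,"dy":0,"dz":-0.19,"ax":0,"ay":0,"az":0}
  ],
  "claw": 0
}}

```text
time_s: 13.25
eef_pos: [0.5443, -0.4113, 0.232]
eef_rot: [0.113, 0.994, -0.001, 0.002]
force: [0.6, -0.4, -0.1]
grip_width: 0.0932
```

```bash
python3 - <<'E'
from h import *
i=env.camera('wrist')[:,:,::-1].copy();c=env.get_calibration('wrist');cv2.imwrite('pics/w9.png',i)
q=proj(c,[[.5436,-.4098,.058],[.5436,-.4098,.061]]);u,v=q[0].round().astype(int);print(q)
b=i[v-25:v+25,u-25:u+25];m=((b.min(2)>170)).astype(np.uint8)
print(b[::4,::4].min(2))
go(.478,.11,.23)
E
```

```text
[[323.47753195 220.42212315]
 [323.48703444 221.21434554]]
[[207 197 167  88  59  82  83  97  81  61  50 175 207]
 [137 137 116  51  73  91  97 109  99  95  50  62 182]
 [138 137  80  72  91  90 106 118 119 124  63  50 156]
 [136 136  70  91  88 101 120 129 132 126  89  52 141]
 [136 137  85  89  93 163 176 171 147 137 114  43 149]
 [136 135 111  90 117 178 188 189 168 133 105  66 174]
 [139 137 133  93 113 175 189 187 171 124  70 127 184]
 [141 158 178 192  91 155 170 166 130 116 134 184 183]
 [212 208 209 211 206 148 103 117 154 191 212 211 207]
 [209 208 210 211 210 210 210 209 210 209 210 209 209]
 [209 210 211 211 207 209 210 209 210 208 209 211 210]
 [211 209 211 208 207 211 209 210 210 211 211 209 209]
 [209 208 211 205 208 209 207 209 209 207 208 202 190]]
at [ 0.5435 -0.4107  0.2298] jaw 77.0 q7 1.85 t 13.3 -> d [ 0.1809  0.4927 -0.0005] rot [-0.0004  0.0009  0.    ] dist 0.525 deg 0
```

Request:
{"op": "step_arm", "data": {
  "targets": [
    {"dx":0.181,"dy":0.493,"dz":0,"ax":0,"ay":0,"az":0},
    {"dx":0.181,"dy":0.493,"dz":0,"ax":0,"ay":0,"az":0},
    {"dx":0.181,"dy":0.493,"dz":0,"ax":0,"ay":0,"az":0},
    {"dx":0.181,"dy":0.493,"dz":0,"ax":0,"ay":0,"az":0},
    {"dx":0.181,"dy":0.493,"dz":0,"ax":0,"ay":0,"az":0},
    {"dx":0.181,"dy":0.493,"dz":0,"ax":0,"ay":0,"az":0},
    {"dx":0.181,"dy":0.493,"dz":0,"ax":0,"ay":0,"az":0},
    {"dx":0.181,"dy":0.493,"dz":0,"ax":0,"ay":0,"az":0},
    {"dx":0.181,"dy":0.493,"dz":0,"ax":0,"ay":0,"az":0},
    {"dx":0.181,"dy":0.493,"dz":0,"ax":0,"ay":0,"az":0},
    {"dx":0.181,"dy":0.493,"dz":0,"ax":0,"ay":0,"az":0},
    {"dx":0.181,"dy":0.493,"dz":0,"ax":0,"ay":0,"az":0},
    {"dx":0.181,"dy":0.493,"dz":0,"ax":0,"ay":0,"az":0},
    {"dx":0.181,"dy":0.493,"dz":0,"ax":0,"ay":0,"az":0},
    {"dx":0.181,"dy":0.493,"dz":0,"ax":0,"ay":0,"az":0},
    {"dx":0.181,"dy":0.493,"dz":0,"ax":0,"ay":0,"az":0}
  ]
}}

```text
time_s: 14.9
eef_pos: [0.4782, 0.1092, 0.2294]
eef_rot: [0.114, 0.993, -0.0, -0.0]
force: [0.4, -0.1, 0.2]
grip_width: 0.093
```

```bash
python3 - <<'E'
from h import *
go(.478,.11,.038)
c=env.get_calibration('wrist');i=env.camera('wrist')[:,:,::-1].copy();cv2.imwrite('pics/w10r.png',i);np.save('c10.npy',c,allow_pickle=True)
o=ortho(i,c,.398,.558,.03,.19,.06,.5);print(proj(c,[[.478,.11,.06]]))
cv2.imwrite('pics/w10.png',np.hstack([cv2.resize(o,(480,480)),i[100:340,160:480]  .repeat(2,0)[:, ::1]]))
E
```

```text
at [0.4782 0.1092 0.2294] jaw 76.9 q7 0.91 t 14.9 -> d [0.0003 0.0009 0.1914] rot [-0.0004 -0.0002 -0.    ] dist 0.191 deg 0
[[323.32007902 220.9759393 ]]
```

View pics/w10.png

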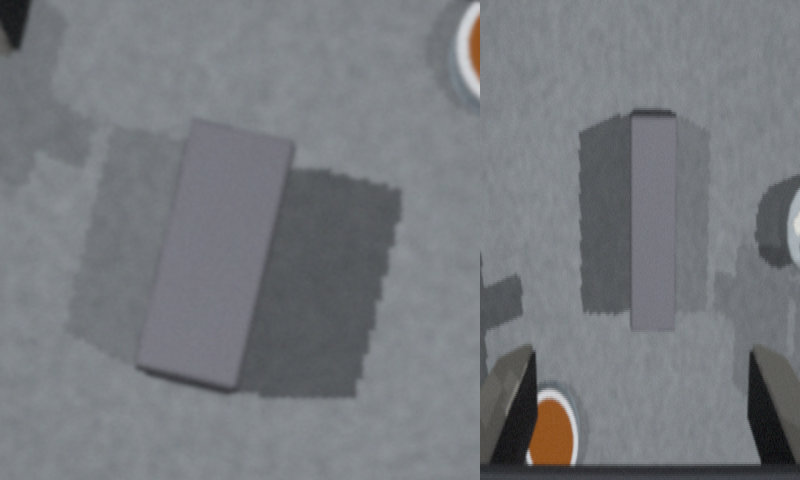

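Request:
{"op": "step_arm", "data": {
  "targets": [
    {"dx":0.007,"dy":0.0074,"dz":0.05,"ax":0,"ay":0,"az":0},
    {"dx":0.007,"dy":0.0074,"dz":0.1,"ax":0,"ay":0,"az":0},
    {"dx":0.007,"dy":0.0074,"dz":0.14,"ax":0,"ay":0,"az":0},
    {"dx":0.007,"dy":0.0074,"dz":0.17,"ax":0,"ay":0,"az":0},
    {"dx":0.007,"dy":0.0074,"dz":0.191,"ax":0,"ay":0,"az":0},
    {"dx":0.007,"dy":0.0074,"dz":0.191,"ax":0,"ay":0,"az":0},
    {"dx":0.007,"dy":0.0074,"dz":0.191,"ax":0,"ay":0,"az":0}
  ]
}}

```text
time_s: 15.65
eef_pos: [0.4729, 0.1188, 0.0388]
eef_rot: [0.113, 0.994, -0.0, -0.0]
force: [0.1, -0.6, 0.1]
grip_width: 0.0929
```

Request:
{"op": "step_arm", "data": {
  "targets": [
    {"dx":0,"dy":0,"dz":0,"ax":0,"ay":0,"az":0},
    {"dx":0,"dy":0,"dz":0,"ax":0,"ay":0,"az":0},
    {"dx":0,"dy":0,"dz":0,"ax":0,"ay":0,"az":0},
    {"dx":0,"dy":0,"dz":0,"ax":0,"ay":0,"az":0},
    {"dx":0,"dy":0,"dz":0,"ax":0,"ay":0,"az":0},
    {"dx":0,"dy":0,"dz":0,"ax":0,"ay":0,"az":0},
    {"dx":0,"dy":0,"dz":0,"ax":0,"ay":0,"az":0},
    {"dx":0,"dy":0,"dz":0,"ax":0,"ay":0,"az":0},
    {"dx":0,"dy":0,"dz":0,"ax":0,"ay":0,"az":0}
  ],
  "claw": 1,
  "grip_force": 25
}}

```text
time_s: 16.55
eef_pos: [0.4729, 0.1191, 0.0386]
eef_rot: [0.113, 0.994, -0.0, -0.0]
force: [0.3, -0.0, 0.8]
grip_width: 0.0358
```

Request:
{"op": "step_arm", "data": {
  "targets": [
    {"dx":0,"dy":0,"dz":-0.04,"ax":0,"ay":0,"az":0},
    {"dx":0,"dy":0,"dz":-0.08,"ax":0,"ay":0,"az":0},
    {"dx":0,"dy":0,"dz":-0.12,"ax":0,"ay":0,"az":0},
    {"dx":0,"dy":0,"dz":-0.13,"ax":0,"ay":0,"az":0}
  ]
}}

```text
time_s: 16.95
eef_pos: [0.474, 0.1194, 0.1719]
eef_rot: [0.113, 0.994, 0.001, 0.002]
force: [1.0, -0.1, -2.5]
grip_width: 0.0361
```

```bash
python3 - <<'E'
from h import *
print(env.read_state()['grip_width']);go(.50,-.09,.17);go(.3532,-.2972,.16,31.5)
E
```

```text
0.036061254208129986
at [0.474  0.1194 0.1719] jaw 77.0 q7 0.85 t 16.95 -> d [-0.0724 -0.1982  0.0018] rot [0.0024 0.0041 0.    ] dist 0.211 deg 0
at [0.474  0.1194 0.1719] jaw 77.0 q7 0.85 t 16.95 -> d [ 0.024  -0.4331  0.0108] rot [0.0057 0.0022 0.7939] dist 0.434 deg -45.5
```

Request:
{"op": "step_arm", "data": {
  "targets": [
    {"dx":-0.072,"dy":-0.198,"dz":0,"ax":0,"ay":0,"az":0.79},
    {"dx":-0.072,"dy":-0.198,"dz":0,"ax":0,"ay":0,"az":0.79},
    {"dx":-0.072,"dy":-0.198,"dz":0,"ax":0,"ay":0,"az":0.79},
    {"dx":-0.072,"dy":-0.198,"dz":0,"ax":0,"ay":0,"az":0.79},
    {"dx":-0.072,"dy":-0.198,"dz":0,"ax":0,"ay":0,"az":0.79},
    {"dx":0.024,"dy":-0.433,"dz":0.01,"ax":0,"ay":0,"az":0.794},
    {"dx":0.024,"dy":-0.433,"dz":0.01,"ax":0,"ay":0,"az":0.794},
    {"dx":0.024,"dy":-0.433,"dz":0.01,"ax":0,"ay":0,"az":0.794},
    {"dx":0.024,"dy":-0.433,"dz":0.01,"ax":0,"ay":0,"az":0.794},
    {"dx":0.024,"dy":-0.433,"dz":0.01,"ax":0,"ay":0,"az":0.794},
    {"dx":0.024,"dy":-0.433,"dz":0.01,"ax":0,"ay":0,"az":0.794},
    {"dx":0.024,"dy":-0.433,"dz":0.01,"ax":0,"ay":0,"az":0.794},
    {"dx":0.024,"dy":-0.433,"dz":0.01,"ax":0,"ay":0,"az":0.794},
    {"dx":0.024,"dy":-0.433,"dz":0.01,"ax":0,"ay":0,"az":0.794}
  ]
}}

```text
time_s: 18.35
eef_pos: [0.3532, -0.296, 0.1584]
eef_rot: [0.487, 0.873, 0.0, -0.0]
force: [0.6, -0.2, -2.3]
grip_width: 0.036
```

```bash
python3 - <<'E'
from h import *
go(.3532,-.2972,.0416,31.5)
c=env.get_calibration('wrist');i=env.camera('wrist')[:,:,::-1].copy();cv2.imwrite('pics/w11r.png',i)
def rect(cx,cy,L,W,deg,z):
    a=np.radians(deg);u=np.array([np.cos(a),np.sin(a),0]);v=np.array([-u[1],u[0],0]);o=np.array([cx,cy,z])
    return [o+s*L/2*u+t*W/2*v for s,t in((1,1),(1,-1),(-1,-1),(-1,1))]
for L,W,z,co in((.098,.048,.009,(0,255,0)),(.11,.06,.009,(0,255,255))): cv2.polylines(i,[proj(c,rect(.3532,-.2972,L,W,-58.5,z)).round().astype(np.int32)],True,co,1)
s=env.read_state();e=s['eef_pos']; cv2.polylines(i,[proj(c,rect(e[0],e[1],.086,.036,yaw(s)-90,e[2]+.0215)).round().astype(np.int32)],True,(0,0,255),1)
cv2.imwrite('pics/w11.png',cv2.resize(i[60:420,120:520],None,fx=1.6,fy=1.6))
E
```

```text
at [ 0.3532 -0.296   0.1584] jaw 31.7 q7 1.15 t 18.35 -> d [-0.0011 -0.0006  0.1168] rot [ 0.0002 -0.0005  0.003 ] dist 0.117 deg -0.2
```

View pics/w11.png

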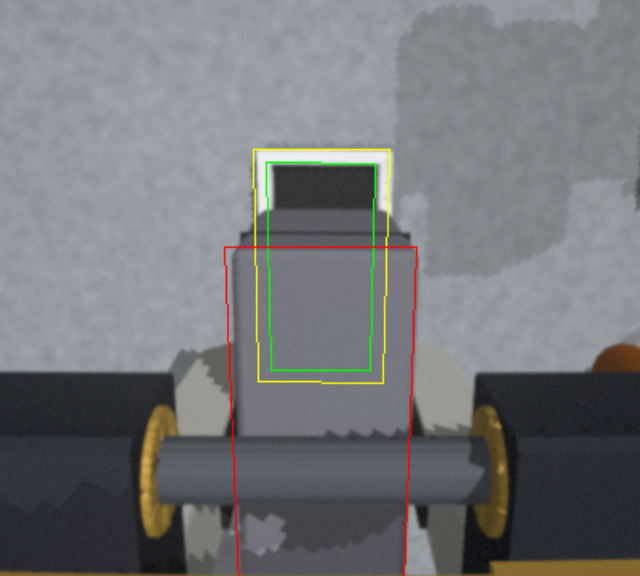

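Request:
{"op": "step_arm", "data": {
  "targets": [
    {"dx":-0.0015,"dy":0,"dz":0.04,"ax":0,"ay":0,"az":0.003},
    {"dx":-0.0015,"dy":0,"dz":0.07,"ax":0,"ay":0,"az":0.003},
    {"dx":-0.0015,"dy":0,"dz":0.09,"ax":0,"ay":0,"az":0.003},
    {"dx":-0.0015,"dy":0,"dz":0.105,"ax":0,"ay":0,"az":0.003},
    {"dx":-0.0015,"dy":0,"dz":0.112,"ax":0,"ay":0,"az":0.003},
    {"dx":-0.0015,"dy":0,"dz":0.117,"ax":0,"ay":0,"az":0.003},
    {"dx":-0.0015,"dy":0,"dz":0.118,"ax":0,"ay":0,"az":0.003},
    {"dx":-0.0015,"dy":0,"dz":0.118,"ax":0,"ay":0,"az":0.003}
  ]
}}

```text
time_s: 19.2
eef_pos: [0.3536, -0.2984, 0.0412]
eef_rot: [0.489, 0.872, 0.0, 0.001]
force: [-0.6, -0.7, -1.5]
grip_width: 0.0357
```

Request:
{"op": "step_arm", "data": {
  "targets": [
    {"dx":0,"dy":0,"dz":0.0005,"ax":0,"ay":0,"az":0},
    {"dx":0,"dy":0,"dz":0.001,"ax":0,"ay":0,"az":0},
    {"dx":0,"dy":0,"dz":0.001,"ax":0,"ay":0,"az":0}
  ]
}}

```text
time_s: 19.5
eef_pos: [0.3537, -0.2986, 0.041]
eef_rot: [0.49, 0.872, 0.0, 0.001]
force: [-0.7, 2.3, 18.0]
grip_width: 0.0361
```

Request:
{"op": "step_arm", "data": {
  "targets": [
    {"dx":0,"dy":0,"dz":-0.001,"ax":0,"ay":0,"az":0},
    {"dx":0,"dy":0,"dz":-0.001,"ax":0,"ay":0,"az":0},
    {"dx":0,"dy":0,"dz":-0.001,"ax":0,"ay":0,"az":0},
    {"dx":0,"dy":0,"dz":-0.001,"ax":0,"ay":0,"az":0},
    {"dx":0,"dy":0,"dz":-0.001,"ax":0,"ay":0,"az":0},
    {"dx":0,"dy":0,"dz":-0.001,"ax":0,"ay":0,"az":0},
    {"dx":0,"dy":0,"dz":-0.04,"ax":0,"ay":0,"az":0},
    {"dx":0,"dy":0,"dz":-0.08,"ax":0,"ay":0,"az":0},
    {"dx":0,"dy":0,"dz":-0.13,"ax":0,"ay":0,"az":0},
    {"dx":0,"dy":0,"dz":-0.18,"ax":0,"ay":0,"az":0},
    {"dx":0,"dy":0,"dz":-0.19,"ax":0,"ay":0,"az":0},
    {"dx":0,"dy":0,"dz":-0.19,"ax":0,"ay":0,"az":0}
  ],
  "claw": 0
}}

```text
time_s: 20.7
eef_pos: [0.3536, -0.2991, 0.2313]
eef_rot: [0.49, 0.872, -0.0, 0.002]
force: [-0.5, 0.6, -0.2]
grip_width: 0.0933
```

```bash
python3 - <<'E'
from h import *
i=env.camera('wrist')[:,:,::-1].copy();cv2.imwrite('pics/w12r.png',i);c=env.get_calibration('wrist')
o=ortho(i,c,.2732,.4332,-.377,-.217,.063,.5);cv2.imwrite('pics/w12o.png',o)
i2=cv2.imread('pics/scene0.png');c2=env.get_calibration('scene')
o=ortho(i2,c2,.42,.52,-.17,-.07,.062,.5); cv2.imwrite('pics/jar_o.png',o)
v=o.max(2);m=(v<60).astype(np.uint8);N,l,st,ce=cv2.connectedComponentsWithStats(m);j=1+st[1:,4].argmax();print(st[j],ce[j],cv2.minAreaRect(cv2.findNonZero((l==j).astype(np.uint8))))
go(.47,-.118,.23)
E
```

```text
[  50   33  119  117 6838] [110.78926587  89.32056157] ((108.95999908447266, 91.27999877929688), (79.60000610351562, 103.20000457763672), 53.13010025024414)
at [ 0.353  -0.2986  0.2297] jaw 31.3 q7 1.15 t 20.75 -> d [ 0.0934  0.1939 -0.0003] rot [0.0006 0.0012 0.    ] dist 0.215 deg 0
```

Request:
{"op": "step_arm", "data": {
  "targets": [
    {"dx":0.093,"dy":0.194,"dz":0,"ax":0,"ay":0,"az":0},
    {"dx":0.093,"dy":0.194,"dz":0,"ax":0,"ay":0,"az":0},
    {"dx":0.093,"dy":0.194,"dz":0,"ax":0,"ay":0,"az":0},
    {"dx":0.093,"dy":0.194,"dz":0,"ax":0,"ay":0,"az":0},
    {"dx":0.093,"dy":0.194,"dz":0,"ax":0,"ay":0,"az":0},
    {"dx":0.093,"dy":0.194,"dz":0,"ax":0,"ay":0,"az":0},
    {"dx":0.093,"dy":0.194,"dz":0,"ax":0,"ay":0,"az":0}
  ]
}}

```text
time_s: 21.45
eef_pos: [0.469, -0.1189, 0.228]
eef_rot: [0.49, 0.872, -0.001, -0.001]
force: [-0.5, -0.7, 0.2]
grip_width: 0.0929
```

```bash
python3 - <<'E'
from h import *
c=env.get_calibration('wrist');i=env.camera('wrist')[:,:,::-1].copy();cv2.imwrite('pics/w13r.png',i)
o=ortho(i,c,.42,.52,-.17,-.07,.062,.5)
v=o.max(2);m=(v<50).astype(np.uint8);N,l,st,ce=cv2.connectedComponentsWithStats(m);j=1+st[1:,4].argmax();r=cv2.minAreaRect(cv2.findNonZero((l==j).astype(np.uint8)));print(st[j],r)
print('xy',.52-r[0][1]*.0005,-.07-r[0][0]*.0005)
cv2.polylines(o,[cv2.boxPoints(r).astype(np.int32)],True,(0,255,0),1)
cv2.imwrite('pics/w13.png',np.hstack([cv2.resize(o,(400,400)),cv2.resize(cv2.imread('pics/w12o.png'),(400,400))]))
go(.47,-.118,.038)
E
```

```text
[  42   49  105  103 5088] ((94.14616394042969, 100.23146057128906), (76.32188415527344, 79.23057556152344), 55.124671936035156)
xy 0.4698842697143555 -0.11707308197021485
at [ 0.4689 -0.1196  0.2284] jaw 31.3 q7 0.67 t 21.5 -> d [0.0005 0.0022 0.1904] rot [-0.0025 -0.0013 -0.    ] dist 0.19 deg 0
```

View pics/w13.png

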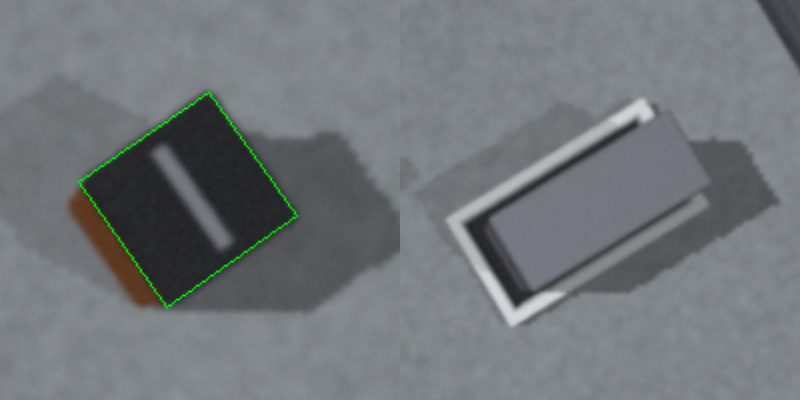

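Request:
{"op": "step_arm", "data": {
  "targets": [
    {"dx":0.0016,"dy":0.0022,"dz":0.05,"ax":0,"ay":0,"az":-0.063},
    {"dx":0.0016,"dy":0.0022,"dz":0.1,"ax":0,"ay":0,"az":-0.063},
    {"dx":0.0016,"dy":0.0022,"dz":0.14,"ax":0,"ay":0,"az":-0.063},
    {"dx":0.0016,"dy":0.0022,"dz":0.17,"ax":0,"ay":0,"az":-0.063},
    {"dx":0.0016,"dy":0.0022,"dz":0.19,"ax":0,"ay":0,"az":-0.063},
    {"dx":0.0016,"dy":0.0022,"dz":0.19,"ax":0,"ay":0,"az":-0.063},
    {"dx":0.0016,"dy":0.0022,"dz":0.19,"ax":0,"ay":0,"az":-0.063}
  ]
}}

```text
time_s: 22.2
eef_pos: [0.4704, -0.1171, 0.0397]
eef_rot: [0.463, 0.886, -0.0, -0.001]
force: [0.2, 0.5, 0.0]
grip_width: 0.0934
```

Request:
{"op": "step_arm", "data": {
  "targets": [
    {"dx":0,"dy":0,"dz":0,"ax":0,"ay":0,"az":0},
    {"dx":0,"dy":0,"dz":0,"ax":0,"ay":0,"az":0},
    {"dx":0,"dy":0,"dz":0,"ax":0,"ay":0,"az":0},
    {"dx":0,"dy":0,"dz":0,"ax":0,"ay":0,"az":0},
    {"dx":0,"dy":0,"dz":0,"ax":0,"ay":0,"az":0},
    {"dx":0,"dy":0,"dz":0,"ax":0,"ay":0,"az":0},
    {"dx":0,"dy":0,"dz":0,"ax":0,"ay":0,"az":0},
    {"dx":0,"dy":0,"dz":0,"ax":0,"ay":0,"az":0},
    {"dx":0,"dy":0,"dz":0,"ax":0,"ay":0,"az":0}
  ],
  "claw": 1,
  "grip_force": 25
}}

```text
time_s: 23.1
eef_pos: [0.471, -0.1159, 0.0397]
eef_rot: [0.462, 0.887, -0.0, -0.0]
force: [0.1, -0.2, 3.3]
grip_width: 0.04
```

Request:
{"op": "step_arm", "data": {
  "targets": [
    {"dx":0,"dy":0,"dz":-0.04,"ax":0,"ay":0,"az":0},
    {"dx":0,"dy":0,"dz":-0.08,"ax":0,"ay":0,"az":0},
    {"dx":0,"dy":0,"dz":-0.12,"ax":0,"ay":0,"az":0},
    {"dx":0,"dy":0,"dz":-0.12,"ax":0,"ay":0,"az":0}
  ]
}}

```text
time_s: 23.5
eef_pos: [0.4733, -0.1162, 0.1637]
eef_rot: [0.462, 0.887, 0.001, 0.003]
force: [-0.1, -0.1, -2.0]
grip_width: 0.0398
```

```bash
python3 - <<'E'
from h import *
print(env.read_state()['grip_width']);go(.6608,-.1277,.155,62.5)
E
```

```text
0.03978034202904545
at [ 0.4733 -0.1162  0.1637] jaw 34.9 q7 0.71 t 23.5 -> d [-0.1167  0.1471  0.01  ] rot [ 0.0029  0.0074 -0.4811] dist 0.188 deg 27.6
```

Request:
{"op": "step_arm", "data": {
  "targets": [
    {"dx":-0.117,"dy":0.147,"dz":0.005,"ax":0,"ay":0,"az":-0.481},
    {"dx":-0.117,"dy":0.147,"dz":0.005,"ax":0,"ay":0,"az":-0.481},
    {"dx":-0.117,"dy":0.147,"dz":0.005,"ax":0,"ay":0,"az":-0.481},
    {"dx":-0.117,"dy":0.147,"dz":0.005,"ax":0,"ay":0,"az":-0.481},
    {"dx":-0.117,"dy":0.147,"dz":0.005,"ax":0,"ay":0,"az":-0.481},
    {"dx":-0.117,"dy":0.147,"dz":0.005,"ax":0,"ay":0,"az":-0.481},
    {"dx":-0.117,"dy":0.147,"dz":0.005,"ax":0,"ay":0,"az":-0.481},
    {"dx":-0.117,"dy":0.147,"dz":0.005,"ax":0,"ay":0,"az":-0.481}
  ]
}}

```text
time_s: 24.3
eef_pos: [0.6576, -0.1274, 0.1544]
eef_rot: [0.238, 0.971, -0.0, -0.001]
force: [0.3, 0.0, -1.6]
grip_width: 0.04
```

```bash
python3 - <<'E'
from h import *
go(.6608,-.1277,.0428,62.5)
c=env.get_calibration('wrist');i=env.camera('wrist')[:,:,::-1].copy();cv2.imwrite('pics/w14r.png',i)
q=proj(c,[[.6608,-.1277,.009]])[0].round().astype(int);print(q)
# white rim edges: rows through the visible part, in tool-aligned frame
a=np.radians(62.5);ty=np.array([np.cos(a),np.sin(a)]);tx=np.array([-ty[1],ty[0]])
xs=np.arange(-.05,.05,.0005)
def line(off,d,o):
    P=[[*(np.array([.6608,-.1277])+off*o+t*d),.009] for t in xs];m=proj(c,P).astype(np.float32)
    return cv2.remap(i.max(2),m[:,0].reshape(1,-1),m[:,1].reshape(1,-1),cv2.INTER_LINEAR)[0].astype(int)
for off in(.012,.016,.02,.031): 
    L=line(off,ty,tx);w=np.where(L>190)[0];print('y-scan',off,(xs[w]*1e3).min().round(1) if len(w) else None,(xs[w]*1e3).max().round(1) if len(w) else None, 'dark',(xs[np.where(L<75)[0]]*1e3)[[0,-1]] if (L<75).any() else None)
for off in(-.02,-.01,0,.01,.02):
    L=line(off,tx,ty);w=np.where(L>190)[0];print('x-scan',off,(xs[w]*1e3).max().round(1) if len(w) else None,(xs[w]*1e3).min().round(1) if len(w) else None,L[100:190:6])
E
```

```text
at [ 0.6576 -0.1274  0.1544] jaw 62.5 q7 1.07 t 24.3 -> d [-0.0031  0.0013  0.1116] rot [-0.0006 -0.001   0.    ] dist 0.112 deg -0.0
[324 232]
y-scan 0.012 -35.5 38.5 dark [-22.  25.]
y-scan 0.016 -35.5 38.5 dark [-22.  25.]
y-scan 0.02 -35.5 39.0 dark [-22.  25.]
y-scan 0.031 -35.5 39.0 dark None
x-scan -0.02 36.0 25.5 [ 65  66  69  68  70  68  69  72  84 249 250 250 220 184 185]
x-scan -0.01 36.0 25.5 [ 62  66  68  69  68  71  70  71  86 249 250 250 220 181 187]
x-scan 0 36.5 25.5 [ 65  63  67  66  69  68  70  72  88 249 250 250 222 188 186]
x-scan 0.01 38.0 25.5 [ 64  66  67  71  69  68  74  72  83 250 250 250 223 187 179]
x-scan 0.02 43.5 25.5 [ 65  65  67  68  69  69  72  70  82 249 250 250 220 182 190]
```

Request:
{"op": "step_arm", "data": {
  "targets": [
    {"dx":-0.003,"dy":0.0027,"dz":0.04,"ax":0,"ay":0,"az":0},
    {"dx":-0.003,"dy":0.0027,"dz":0.07,"ax":0,"ay":0,"az":0},
    {"dx":-0.003,"dy":0.0027,"dz":0.09,"ax":0,"ay":0,"az":0},
    {"dx":-0.003,"dy":0.0027,"dz":0.102,"ax":0,"ay":0,"az":0},
    {"dx":-0.003,"dy":0.0027,"dz":0.108,"ax":0,"ay":0,"az":0},
    {"dx":-0.003,"dy":0.0027,"dz":0.111,"ax":0,"ay":0,"az":0},
    {"dx":-0.003,"dy":0.0027,"dz":0.112,"ax":0,"ay":0,"az":0},
    {"dx":-0.003,"dy":0.0027,"dz":0.112,"ax":0,"ay":0,"az":0}
  ]
}}

```text
time_s: 25.15
eef_pos: [0.6632, -0.1266, 0.0435]
eef_rot: [0.238, 0.971, 0.0, 0.001]
force: [1.1, -0.8, -1.3]
grip_width: 0.0399
```

Request:
{"op": "step_arm", "data": {
  "targets": [
    {"dx":0,"dy":0,"dz":0.0005,"ax":0,"ay":0,"az":0},
    {"dx":0,"dy":0,"dz":0.001,"ax":0,"ay":0,"az":0},
    {"dx":0,"dy":0,"dz":0.001,"ax":0,"ay":0,"az":0}
  ]
}}

```text
time_s: 25.45
eef_pos: [0.6632, -0.1266, 0.0428]
eef_rot: [0.238, 0.971, 0.0, 0.001]
force: [-1.5, 0.6, 5.6]
grip_width: 0.0397
```

Request:
{"op": "step_arm", "data": {
  "targets": [
    {"dx":0,"dy":0,"dz":0,"ax":0,"ay":0,"az":0},
    {"dx":0,"dy":0,"dz":0,"ax":0,"ay":0,"az":0},
    {"dx":0,"dy":0,"dz":0,"ax":0,"ay":0,"az":0},
    {"dx":0,"dy":0,"dz":0,"ax":0,"ay":0,"az":0},
    {"dx":0,"dy":0,"dz":0,"ax":0,"ay":0,"az":0},
    {"dx":0,"dy":0,"dz":0,"ax":0,"ay":0,"az":0},
    {"dx":0,"dy":0,"dz":-0.04,"ax":0,"ay":0,"az":0},
    {"dx":0,"dy":0,"dz":-0.08,"ax":0,"ay":0,"az":0},
    {"dx":0,"dy":0,"dz":-0.13,"ax":0,"ay":0,"az":0},
    {"dx":0,"dy":0,"dz":-0.18,"ax":0,"ay":0,"az":0},
    {"dx":0,"dy":0,"dz":-0.23,"ax":0,"ay":0,"az":0},
    {"dx":0,"dy":0,"dz":-0.28,"ax":0,"ay":0,"az":0},
    {"dx":0,"dy":0,"dz":-0.3,"ax":0,"ay":0,"az":0},
    {"dx":0,"dy":0,"dz":-0.3,"ax":0,"ay":0,"az":0}
  ],
  "claw": 0
}}

```text
time_s: 26.85
eef_pos: [0.664, -0.1266, 0.3459]
eef_rot: [0.238, 0.971, 0.0, 0.003]
force: [0.7, 0.0, -0.2]
grip_width: 0.0934
```

```bash
python3 - <<'E'
from h import *
s=env.camera('scene')[:,:,::-1];d=env.camera('side')[:,:,::-1];w=env.camera('wrist')[:,:,::-1]
a=cv2.resize(s[130:430,110:510],(400,300));b=cv2.resize(d[110:410,160:560],(400,300))
def cr(i,u,v,r=30):return cv2.resize(i[v-r:v+r,u-r:u+r],(200,200),interpolation=cv2.INTER_CUBIC)
cs=env.get_calibration('scene');P=[[.513,.44,.03],[.543,-.41,.03],[.354,-.298,.03],[.662,-.1265,.03]]
q=proj(cs,P).round().astype(int)
cv2.imwrite('pics/fin.png',np.vstack([np.hstack([a,cv2.resize(w,(400,300))]),np.hstack([cr(s,*k) for k in q])]))
E
```

```text
(no output)
```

View pics/fin.png

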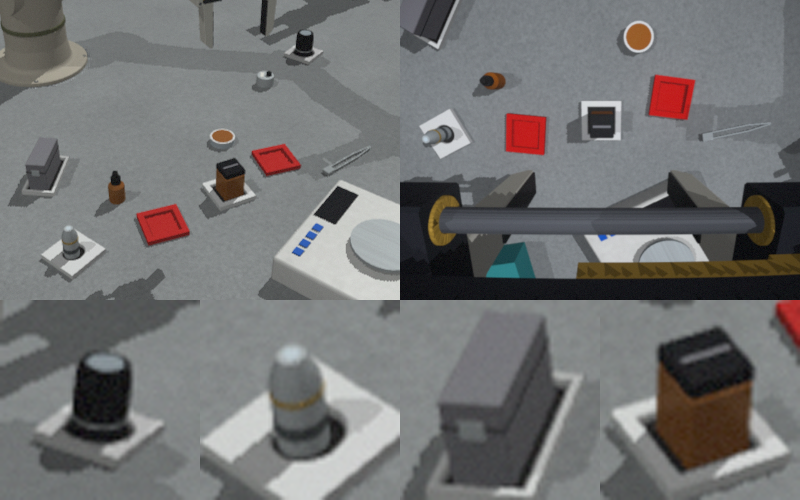

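All four parts stand upright in their wells, and the dish and dropper haven't moved.

```bash
python3 -c "
from workcell import env
print(env.job_done())"
```

```text
the job is handed in; nothing more can be done
None
```

All four parts are in their matching white holders, placed in the order you asked: eyepiece in the large round well, objective in the small one, then the slide box and the staining jar. All are released. I handed the job in at about 27 s with the gripper open and well clear above the bench.

- **Seating:** each part met the well floor about 3 mm above its grasp height, as expected, with 6–18 N of contact. None was resting on a rim.
- **Final view:** the last pictures show all four upright inside their wells. The dish, dropper bottle and both red look-alikes stand where they were.
- **Disagreements:** in the wrist view the large round well lay about 4 mm from my first estimate, and I corrected for that before placing. The objective sits about 2–3 mm off the centre of its well, within the 5.5 mm clearance.
- **One refused call:** the first move was rejected because its rows left out some of the number fields. Nothing moved, and I resent it in full.

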